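Load the milling-block magazine

ROBOT

A 6-joint arm with a two-finger parallel gripper is mounted at the origin on the work surface. World frame = base frame: x ahead of the robot, y to its left, z up, the work surface at z = 0. Lengths are in m, angles in rad, forces in N, time in s.
With the tool pointing down it reaches from about 0.35 to 0.875 m from the base axis. Payload 4.2 kg.
Tool frame: the origin (TCP) lies at the very end of the fingers, on their centre line; the grasp point (between the pads) lies 19 mm behind it; z points along the fingers, y is the line along which they close (so a half turn about z gives the same grasp; the last joint's range is limited). The gripper opens to 87 mm and grips with 3 to 60 N. Pads are 19 mm wide; open, the fingers measure 117 mm over their backs; the gripper's body (75 mm by 190 mm) begins 51 mm behind the grasp point.
Start: joints at [-1.087, 0.385, 0.008, 0, -1.194, -0.259], TCP at [0.139, -0.609, 0.223] pointing down, gripper open.
Joint ranges: [-3.14, 3.14], [-1.21, 2.06], [-1.07, 1.41], [-3.16, 2.05], [-2.99, -0.16], [-3.1, 3.1]. Speed limits (rad/s): [2.79, 2.79, 3.14, 3.14, 3.14, 3.14].

INTERFACE

Orientations are given as [roll, pitch, yaw] about the fixed x, y, z axes, in that order (R = Rz(yaw) Ry(pitch) Rx(roll)).
In Python, from rig import ctrl, vision, job gives the robot as it stands.
- The arm moves only by the tool servo_tool, never from a script. Its argument "moves" is a list that holds one entry, the list of rows, each a list of 4 numbers: the shift along the tool's x, y, z in m, then the turn about the tool's z in rad. A call has 1 to 10 rows; each row is the pose to reach, as a shift and turn from the pose commanded when the call began, along the tool's axes at that moment; what a row does not reach only later rows make up. A row lasts 1/10 s, in which the tool goes at most 50 mm and 8.59 degrees, less where a joint would pass 70% of its speed; a pose out of reach is approached as far as the arm can. A call with a gripper value outside its range is refused whole. "fingers" is the finger opening in m, from 0 to 0.087, set as the call begins (left out, the last holds). The fingers move at their own pace and stop on an object; "grip_force" is the grip in N (left out, the last holds). Time passes only in rows, so rows that repeat a pose let the fingers close. It gives the time, the measured TCP pose, the force, the opening and the grip force at its end, in the units of the state.
- ctrl.state(): the state, without advancing time (a new reading comes with each control period).
- vision.read_camera(name): name is "scene" or "top" or "wrist"; returns a dict with "img" (400x640x3 uint8, red, green, blue), "camera_matrix" (3x3 intrinsics, pixels), "R" (3x3) and "t" (3): a world point X has camera coordinates R X + t; the wrist camera has in their place "hand_eye" (4x4, takes a point from camera to tool coordinates, whose origin is the TCP and whose axes are the flange's). Camera axes: x right, y down, z forward; pixel columns grow to the right and rows downward; lengths in m; the calibration is good to about 2 mm. A picture is of the moment at which its call begins: read the wrist's pose just before it. There is no depth.
- job.close_job(): hands the job in; it is judged then, once.
The state is a dict: "clock": time; "joint_pos": joint angles; "joint_velocities": joint speeds; "tau": joint torques, N m; "ee_pos": TCP position; "orientation": TCP orientation; "wrist_force": force on the tool from outside, world axes, zero at the start; "wrist_torque": the same for the moment, N m; "opening": finger opening in m; "grasp_force": force on a finger pad.
Only numpy, scipy, OpenCV 4.12 (cv2) and the standard library are available. Lean on these libraries where they do the work, as an engineer would, in place of code of your own. Each camera call takes 0.05 s, during which the arm holds its last target. There are 200 camera calls.

TASK

Load the two lavender milling blocks into the empty block magazine: draw the sprung follower back by its orange tab until the catch holds it, set both blocks down gently in the track ahead of it, each lying across the track with its mandrel sticking out over the low open side, then press the green thumb pad so that the follower springs forward and closes the row up against the front stop. Leave the ivory block and the loose plaster model where they are.

Things in the scene. Friction and masses are not known exactly. Their poses are not given: they have to be found in the camera images.
- magazine: block magazine, fixed to the bench: open-topped aluminium track on a base plate 230 mm long (y), 86 mm wide. Origin at the underside, on the track's centre line, half-way along; z up. The track runs along y: front stop face at y = -105 mm (stop 8 mm thick, top at z = 44 mm, lower blue spring drum before it, to y = -143 mm), rear end plate at y = +109 mm
- track (a point): middle of the track's grey floor, 20 mm above the bench, axes as the magazine's. Inside width 43 mm (x from -21.5 to +21.5 mm). On the -x side a wall 24 mm high with its rim flaring out to 28 mm; on the +x side only a lip 1.5 mm high flaring out to 5.5 mm above the floor, open above: mandrels stick out here, to +x. The catch lever (top 55 mm above the floor) stands outside the high wall at x = -34, y = 0 to +111 mm
- follower (a joint): distance in m of the follower's flat black pusher face from the front stop, along the magazine's +y: 0 at the stop (start), 0.036 against two blocks closed up, about 0.121 held by the catch, 0.131 fully back. A band spring pulls it to the stop: 3 N there, 5.6 N fully back; damping 25 N per m/s, so it runs home at about 0.2 m/s. Passing the catch takes a few N more
- follower_tab (a point): middle of the follower's upright orange finger tab (moves with it): 26 mm wide (magazine x), 8 mm thick (y), from 43 to 72 mm above the bench, this point at 57.5 mm and 8 mm behind the pusher face. A steel pin 8 mm thick runs from it to -x, towards the catch, 54 mm above the bench
- catch (a joint): angle of the sprung catch lever, rad: 0 at rest, 0.25 with its thumb pad pressed fully down. Its tooth lifts by itself as the follower's pin passes back under it, then drops in front of the pin; pressing the pad down 5 to 7 mm with about 4 to 9 N frees the follower, and the lever returns when let go
- catch_pad (a point): middle of the top face of the catch's green thumb pad (24 x 26 mm), at rest 75 mm above the bench, at x = -34, y = +98 mm of the magazine; pressed straight down, 9 mm at most
- mat: blue mat, fixed, 200 (x) x 270 (y) x 3 mm. Origin at the centre of its underside
- block_a: milling block: lavender ceramic body 38 (along x) x 18 (y) x 20 (z) mm with a steel mandrel on one end (flange 10 mm across, 3 mm long, then a shank 6 mm across, 10 mm long), about 38 g; lies on the mat. Origin at the middle of the ceramic body, 10 mm above what it lies on; x points along the mandrel, z up
- block_a_mandrel (a point): free end of block_a's mandrel, on its axis, 32 mm from the block's origin
- block_b: milling block: lavender ceramic body 38 (along x) x 18 (y) x 20 (z) mm with a steel mandrel on one end (flange 10 mm across, 3 mm long, then a shank 6 mm across, 10 mm long), about 38 g; lies on the mat. Origin at the middle of the ceramic body, 10 mm above what it lies on; x points along the mandrel, z up
- block_b_mandrel (a point): free end of block_b's mandrel, on its axis, 32 mm from the block's origin
- ivory_block: the same kind of block in ivory; to be left on the mat. Origin and axes as for the lavender blocks
- plaster_model: loose buff plaster model of a jaw, 72 mm across, 31 mm high; to be left alone. Origin at the centre of its underside
Mind the look-alikes: they are no part of the job. What is shaped like the block_b but pink or turquoise is not meant.

How it is judged:
On the way, in this order (a step that is already met when the one before it is completed fails the run):
1. the follower is drawn back far enough for the catch to hold it (at least 118 mm from the front stop) (value of joint follower above 0.118 m), for 0.2 s.
2. both lavender blocks lie flat in the track, across it, mandrels out over the low side, while the catch holds the follower back (x of block_a in the frame of magazine between -0.006 and 0.006 m and z of block_a in the frame of magazine between 0.027 and 0.033 m and y of block_a in the frame of magazine between -0.105 and 0.019 m and x of each of block_a_mandrel, block_b_mandrel in the frame of magazine above 0.022 m and x of block_b in the frame of magazine between -0.006 and 0.006 m and z of block_b in the frame of magazine between 0.027 and 0.033 m and y of block_b in the frame of magazine between -0.105 and 0.019 m and value of joint follower above 0.115 m), for 0.2 s.
At the end, for the whole second after the job is handed in: The follower rests 31 to 41 mm from the front stop, the catch is back at rest, and both lavender blocks lie still and flat on the track floor (within 3 mm in height, within 6 mm of the track's centre line), mandrels towards the open side, closed up between stop and follower (x of block_a in the frame of magazine between -0.006 and 0.006 m and z of block_a in the frame of magazine between 0.027 and 0.033 m and y of block_a in the frame of magazine between -0.105 and -0.073 m and x of each of block_a_mandrel, block_b_mandrel in the frame of magazine above 0.022 m and linear speed of each of block_a, block_b below 0.02 m/s and x of block_b in the frame of magazine between -0.006 and 0.006 m and z of block_b in the frame of magazine between 0.027 and 0.033 m and y of block_b in the frame of magazine between -0.105 and -0.073 m and value of joint follower between 0.031 and 0.041 m and value of joint catch below 0.03 rad); the robot touches nothing.
It fails at once if the ivory block is moved by more than 20 mm (distance of ivory_block from where it was at the start of the episode above 0.02 m).
It fails at once if the plaster model is moved by more than 20 mm (distance of plaster_model from where it was at the start of the episode above 0.02 m).
It fails at once if a lavender block is dropped or thrown (faster than 0.9 m/s out of the fingers: a fall of over 40 mm) (linear speed of block_a above 0.9 m/s and contact force between the fingers and block_a below 0.05 N).
It fails at once if a lavender block is dropped or thrown (faster than 0.9 m/s out of the fingers: a fall of over 40 mm) (linear speed of block_b above 0.9 m/s and contact force between the fingers and block_b below 0.05 N).
It also fails if it takes over 72 s, if anything falls off the work surface, if the arm or the gripper's body presses on something with over 40 N, if the wrist force passes 120 N, or if a joint passes its speed limit or range.

## Working session

There is one attempt and no reset: what is moved stays moved. The work goes in short steps, Python scripts to look and compute and a tool call to move; the robot and the scene stay as the last step left them, time stands still between calls to the robot, and variables do not carry over. Pictures are saved under pics/ and viewed, at most 10 in all, crops included, and the job is handed in when it is done.

Besides the shell and the picture viewer there is one more tool, called after ">>>" as name(argument=value, ...) on one line, values as JSON. servo_tool: Moves the arm, as the interface text tells. Its arguments: {"type":"object","properties":{"moves":{"type":"array","items":{"type":"array","items":{"type":"array","items":{"type":"number"}}}},"fingers":{"type":"number"},"grip_force":{"type":"number"}},"required":["moves"]}

```bash
mkdir -p pics
cat > h.py <<'E'
import numpy as np, cv2
from rig import ctrl, vision, job
def save(n,f):
    c=vision.read_camera(n); cv2.imwrite(f,c['img'][:,:,::-1]); return c
def px2w(c,u,v,z):
    K,R,t=map(np.array,(c['camera_matrix'],c['R'],c['t']))
    d=R.T@np.linalg.solve(K,[u,v,1.]); o=-R.T@t
    return o+d*(z-o[2])/d[2]
E
python3 - <<'E'
from h import *
import pickle
s=ctrl.state();print(s)
C={n:save(n,f'pics/{n}0.png') for n in('top','scene')}
pickle.dump(C,open('c0.pkl','wb'))
for n in C: print(n,{k:np.round(v,4).tolist() for k,v in C[n].items() if k!='img'})
E
```

```text
{'clock': 0.0, 'joint_pos': array([-1.08738737e+00,  3.85541581e-01,  6.62814721e-03, -5.43146282e-04,
       -1.19403593e+00, -2.58596907e-01]), 'joint_velocities': array([-0.00169301,  0.00065471, -0.00019514, -0.00023132,  0.00163229,
        0.00058453]), 'tau': array([-1.59022793e-04, -3.90668428e+01,  1.87410289e+01,  4.21980858e+00,
        1.11095089e-02, -1.95870575e-04]), 'ee_pos': array([ 0.1392129 , -0.60866252,  0.22146303]), 'orientation': array([ 3.13938211e+00, -6.27558688e-05, -2.91698090e+00]), 'wrist_force': array([ 0.55335213, -0.53749646, -0.2313292 ]), 'wrist_torque': array([ 0.05256418, -0.06976849, -0.02687334]), 'grasp_force': 0.0, 'opening': 0.08737522192979233}
top {'camera_matrix': [[425.248, 0.0, 324.1958], [0.0, 425.248, 198.0959], [0.0, 0.0, 1.0]], 'R': [[-0.0105, -0.9999, 0.0046], [-0.9995, 0.0104, -0.0289], [0.0288, -0.0049, -0.9996]], 't': [-0.008, 0.5372, 1.0439]}
scene {'camera_matrix': [[460.3892, 0.0, 319.875], [0.0, 460.3892, 201.2766], [0.0, 0.0, 1.0]], 'R': [[0.8617, 0.5072, 0.0169], [0.3739, -0.6121, -0.6968], [-0.3431, 0.6068, -0.717]], 't': [-0.4498, -0.1539, 1.0376]}
```

View pics/top0.png

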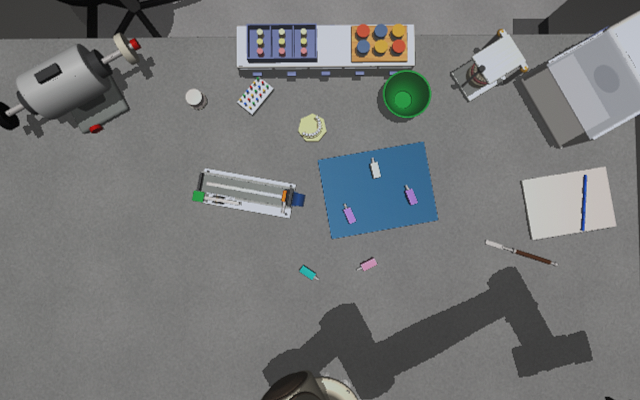

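View pics/scene0.png

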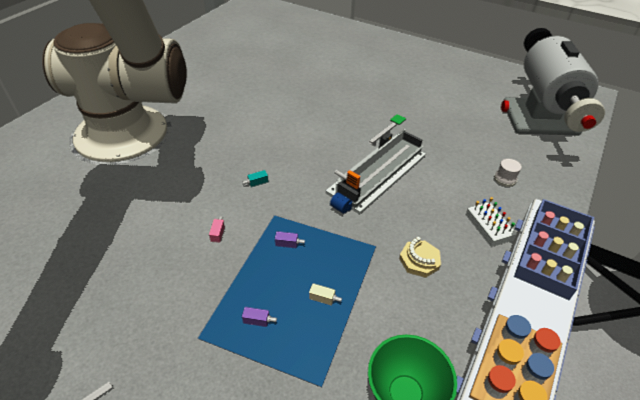

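Lavender candidates are at top-view pixels (349,214) and (411,196). The ivory block is at (375,168), and the off-mat look-alikes are pink (367,264) and turquoise (308,272). Only the two on the mat are lavender. Next I'll confirm that in one crop and segment for positions.

Run:
```python
from h import *
import pickle
C=pickle.load(open('c0.pkl','rb'));c=C['top'];im=c['img']
cr=cv2.resize(im[145:245,185:445],None,fx=3,fy=3,interpolation=cv2.INTER_CUBIC)
cv2.imwrite('pics/crop.png',cr[:,:,::-1])
for n in C:
  c=C[n];h=cv2.cvtColor(c['img'],cv2.COLOR_RGB2HSV)
  for nm,lo,hi,z in(('lav',(125,60,60),(150,255,255),.018),('orange',(5,180,120),(15,255,255),.06),('green',(50,150,80),(75,255,255),.075),('drum',(108,120,30),(125,255,200),.04)):
    m=cv2.inRange(h,lo,hi)
    nn,l,st,ce=cv2.connectedComponentsWithStats(m)
    for i in range(1,nn):
      if st[i][4]>15:
        r=cv2.minAreaRect(np.argwhere(l==i)[:,::-1].astype(np.float32))
        P=np.array([px2w(c,u,v,z)[:2] for u,v in cv2.boxPoints(r)])
        print(n,nm,st[i][4],ce[i].round(1),px2w(c,*ce[i],z).round(4),'box',P.round(3).tolist() if nm=='lav' else '')
```

```text
top lav 119 [410.8 196.6] [ 0.5382 -0.2261  0.018 ] box [[0.553, -0.211], [0.56, -0.228], [0.524, -0.242], [0.517, -0.224]]
top lav 120 [349.2 215.2] [ 0.4942 -0.0744  0.018 ] box [[0.508, -0.059], [0.515, -0.076], [0.48, -0.09], [0.473, -0.073]]
top green 1246 [403.9  96.1] [ 0.7714 -0.2018  0.075 ] box 
top green 94 [197.8 195.9] [0.5432 0.2788 0.075 ] box 
top drum 143 [583.7 202.2] [ 0.5198 -0.637   0.04  ] box 
top drum 133 [297.5 199.3] [0.534  0.0504 0.04  ] box 
scene lav 292 [285.8 239. ] [ 0.4972 -0.0764  0.018 ] box [[0.487, -0.098], [0.472, -0.071], [0.508, -0.055], [0.522, -0.082]]
scene lav 386 [254.9 316. ] [ 0.5405 -0.2273  0.018 ] box [[0.529, -0.246], [0.515, -0.223], [0.553, -0.208], [0.565, -0.232]]
scene orange 47 [353.6 174.3] [0.5396 0.0929 0.06  ] box 
scene orange 381 [547.6 338.8] [ 0.9252 -0.0656  0.06  ] box 
scene orange 482 [501.9 377.7] [ 0.8854 -0.1532  0.06  ] box 
scene green 81 [397.6 119. ] [0.5458 0.2785 0.075 ] box 
scene green 4572 [410.1 369.7] [ 0.779  -0.2123  0.075 ] box 
scene drum 226 [340.5 201.8] [0.5449 0.0342 0.04  ] box
```

View pics/crop.png

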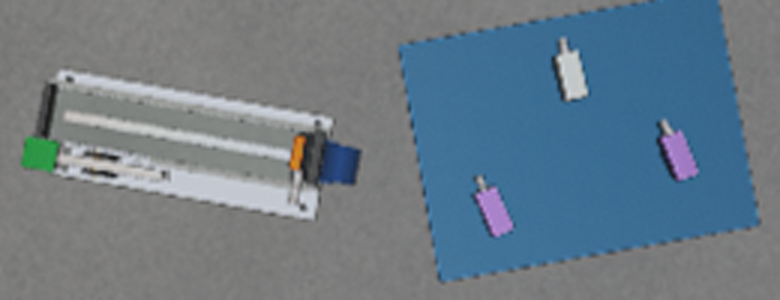

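The crop confirms the two lavender blocks at crop (493,209) and (678,154), with mandrels pointing up-left. The ivory block is separate at (570,72). The magazine has its front stop and drum on the right and the catch on the lower side.

```bash
cat >> h.py <<'E'
def delta(p,yaw):
    """shift in tool axes and turn from the measured pose, to a tool-down pose"""
    from scipy.spatial.transform import Rotation as Ro
    s=ctrl.state(); R=Ro.from_euler('xyz',s['orientation']).as_matrix()
    d=R.T@(np.array(p)-s['ee_pos']); a=-(yaw-s['orientation'][2]); a=(a+np.pi)%(2*np.pi)-np.pi
    return d.round(4).tolist()+[round(float(a),4)]
def mag(o,psi,l):
    c,s=np.cos(psi),np.sin(psi); return np.array([o[0]+c*l[0]-s*l[1],o[1]+s*l[0]+c*l[1]])
E
python3 - <<'E'
from h import *
import pickle
c=pickle.load(open('c0.pkl','rb'))['top']
Q=[px2w(c,185+u/3,145+v/3,.004)[:2] for u,v in((58,72),(333,120),(313,218))]
print(np.round(Q,4),np.linalg.norm(Q[0]-Q[1]),np.linalg.norm(Q[2]-Q[1]))
d=Q[0]-Q[1];psi=np.arctan2(-d[0],d[1]);print(psi,(Q[0]+Q[2])/2)
pad=np.array([.5445,.2787]);print(pad-mag([0,0],psi,[-.034,.098]))
o=(Q[0]+Q[2])/2
print(delta([*o,.34],psi+np.pi)); w=vision.read_camera('wrist');print(np.round(w['hand_eye'],4),w['camera_matrix'])
E
```

```text
[[0.6126 0.2833]
 [0.5704 0.056 ]
 [0.4896 0.0732]] 0.23112321070873737 0.08268710119130672
-0.18326648708062762 [0.55106698 0.17823619]
[0.56007088 0.1761449 ]
[-0.5768, 0.6757, -0.1172, 0.4079]
[[-1.000e-03 -9.547e-01 -2.975e-01  8.140e-02]
 [ 1.000e+00 -9.000e-04 -6.000e-04  8.000e-04]
 [ 3.000e-04 -2.975e-01  9.547e-01 -1.632e-01]
 [ 0.000e+00  0.000e+00  0.000e+00  1.000e+00]] [[295.55990092   0.         320.38450824]
 [  0.         295.55990092 199.23582627]
 [  0.           0.           1.        ]]
```

>>> servo_tool(moves=[[[-0.28,0.33,0,0.2],[-0.28,0.33,0,0.2],[-0.28,0.33,0,0.2],[-0.28,0.33,0,0.2],[-0.28,0.33,0,0.2],[-0.28,0.33,0,0.2],[-0.28,0.33,0,0.2],[-0.28,0.33,0,0.2],[-0.28,0.33,0,0.2],[-0.28,0.33,0,0.2]]])

```text
clock: 1.15
ee_pos: [0.34, -0.2225, 0.2228]
orientation: [3.141, 0.001, -3.111]
wrist_force: [0.8, 0.4, 0.3]
opening: 0.0871
grasp_force: 0.0
```

>>> servo_tool(moves=[[[-0.357,0.28,0.05,0.208],[-0.357,0.28,0.05,0.208],[-0.357,0.28,0.05,0.208],[-0.357,0.28,0.05,0.208],[-0.357,0.28,0.05,0.208],[-0.357,0.28,0.05,0.208],[-0.357,0.28,0.05,0.208],[-0.357,0.28,0.05,0.208],[-0.357,0.28,0.05,0.208],[-0.357,0.28,0.05,0.208]]])

```text
clock: 2.15
ee_pos: [0.6912, 0.0657, 0.1694]
orientation: [-3.141, -0.002, 2.96]
wrist_force: [-0.9, -1.0, -1.0]
opening: 0.087
grasp_force: 0.0
```

```bash
cat >> h.py <<'E'
def wrist(f):
    from scipy.spatial.transform import Rotation as Ro
    s=ctrl.state(); c=save('wrist',f)
    T=np.eye(4);T[:3,:3]=Ro.from_euler('xyz',s['orientation']).as_matrix();T[:3,3]=s['ee_pos']
    M=T@c['hand_eye']; c['R']=M[:3,:3].T; c['t']=-M[:3,:3].T@M[:3,3]; return c
E
python3 - <<'E'
from h import *
import pickle
s=ctrl.state();print(s['clock'],s['ee_pos'],s['orientation'],s['wrist_force'])
c=wrist('pics/w1.png');pickle.dump(c,open('w1.pkl','wb'))
E
```

```text
2.15 [0.69117432 0.06567636 0.16936902] [-3.14071730e+00 -1.84628530e-03  2.96006535e+00] [-0.88042102 -1.02433652 -1.016734  ]
```

View pics/w1.png

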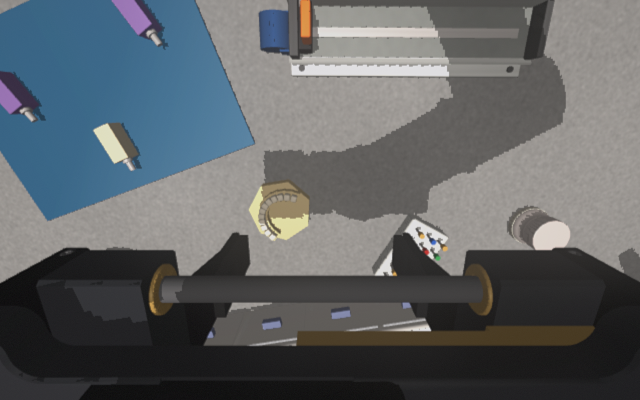

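The view lands short: the magazine is at the top edge (stop near (297,25), base edge (290,70)–(520,70)). I'll shift about -75 mm in x and +100 mm in y.

>>> servo_tool(moves=[[[0.09,0.09,0.01,0],[0.09,0.09,0.01,0],[0.09,0.09,0.01,0],[0.09,0.09,0.01,0],[0.09,0.09,0.01,0],[0.09,0.09,0.01,0]]])

```text
clock: 2.8
ee_pos: [0.6169, 0.1669, 0.1629]
orientation: [3.142, 0.0, 2.957]
wrist_force: [-0.1, 1.0, -0.4]
opening: 0.0868
grasp_force: 0.0
```

Run:
```python
from h import *
import pickle
s=ctrl.state();print(s['clock'],s['ee_pos'],s['orientation'])
c=wrist('pics/w2.png');pickle.dump(c,open('w2.pkl','wb'))
```

```text
2.8 [0.61693221 0.16692733 0.16293567] [3.14153635e+00 4.04145762e-04 2.95667532e+00]
```

View pics/w2.png

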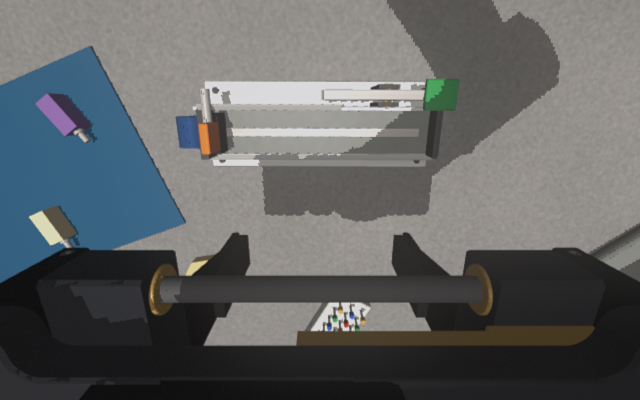

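The magazine is fully visible: orange tab (209,138), stop about x=203, drum (187,131), green pad (441,94), base plate rows 82–165. I'll enlarge it.

Run:
```python
from h import *
im=cv2.imread('pics/w2.png')[70:180,180:460]
cv2.imwrite('pics/w2c.png',cv2.resize(im,None,fx=2.8,fy=2.8,interpolation=cv2.INTER_CUBIC))
```

```text
(no output)
```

View pics/w2c.png

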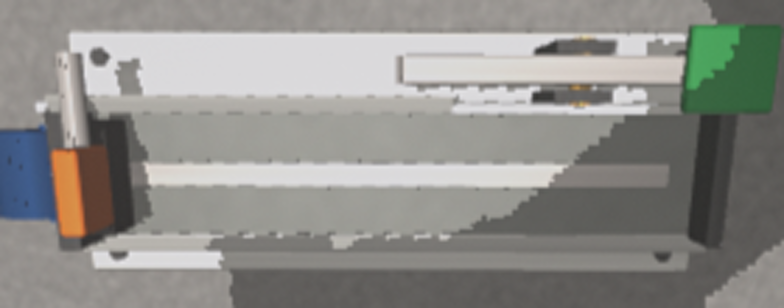

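Run:
```python
from h import *
import pickle
from scipy.optimize import least_squares
c=pickle.load(open('w2.pkl','rb'))
# crop px, local x,y,z (None = unconstrained)
D=[((67,193),(0,-.097,.072)),((93,268),(.043,-.115,.005)),((687,270),(.043,.115,.005)),((70,32),(-.043,-.115,.005)),((780,27),(-.046,.111,.075)),((150,175),(0,None,.02)),((660,175),(0,None,.02)),((53,148),(-.013,-.101,.072)),((62,238),(.013,-.101,.072)),((400,57),(None,0,.075))]
W=[px2w(c,180+(u+.5)/2.8-.5,70+(v+.5)/2.8-.5,l[2])[:2] for (u,v),l in D]
def res(p,full=False):
    o=[]
    for w,(q,l) in zip(W,D):
        d=w-p[:2];cc,s=np.cos(p[2]),np.sin(p[2]);L=(cc*d[0]+s*d[1],-s*d[0]+cc*d[1])
        o+=[(L[k]-l[k])*1000 for k in(0,1) if l[k] is not None]
    return np.array(o)
r=least_squares(res,[.555,.177,-.18],loss='soft_l1');print(r.x,res(r.x).round(1))
p=r.x;print('tab',mag(p[:2],p[2],(0,-.097)),'delta',delta([*mag(p[:2],p[2],(0,-.097)),.1],p[2]+np.pi))
# blocks by colour in wrist view
h=cv2.cvtColor(c['img'],cv2.COLOR_RGB2HSV)
```

```text
[ 0.56033265  0.17711227 -0.18378943] [ 1.  -0.6 -6.3 -2.  -5.   1.2 -6.6 -0.7  1.  -0.7 -0.2  0.2  0.8  0.8
  1.6  0.2  3.1]
tab [0.54260527 0.08174593] delta [0.0575, -0.0974, 0.0628, -0.0014]
```

>>> servo_tool(moves=[[[0.0575,-0.0975,0.05,-0.001],[0.0575,-0.0975,0.05,-0.001],[0.0575,-0.0975,0.05,-0.001],[0.0575,-0.0975,0.05,-0.001],[0.0575,-0.0975,0.08,-0.001],[0.0575,-0.0975,0.112,-0.001],[0.0575,-0.0975,0.112,-0.001],[0.0575,-0.0975,0.112,-0.001]]], fingers=0.05, grip_force=20)

```text
clock: 3.65
ee_pos: [0.5435, 0.083, 0.051]
orientation: [-3.141, 0.001, 2.959]
wrist_force: [1.1, 0.1, -0.1]
opening: 0.0502
grasp_force: 0.0
```

>>> servo_tool(moves=[[[0,0,0,0],[0,0,0,0],[0,0,0,0],[0,0,0,0],[0,0,0,0],[0,0,0,0]]], fingers=0, grip_force=20)

```text
clock: 4.25
ee_pos: [0.5422, 0.0828, 0.0508]
orientation: [-3.141, -0.0, 2.96]
wrist_force: [0.4, -4.6, 0.4]
opening: 0.0099
grasp_force: 2.0
```

>>> servo_tool(moves=[[[0,0,0,0],[0,0.01,0,0],[0,0.025,0,0],[0,0.04,0,0],[0,0.055,0,0],[0,0.07,0,0],[0,0.085,0,0],[0,0.1,0,0],[0,0.11,0,0],[0,0.11,0,0]]])

```text
clock: 5.25
ee_pos: [0.5625, 0.1898, 0.0508]
orientation: [-3.138, -0.0, 2.96]
wrist_force: [1.4, -7.4, 2.4]
opening: 0.008
grasp_force: 20.0
```

>>> servo_tool(moves=[[[0,0.006,0,0],[0,0.011,0,0],[0,0.015,0,0],[0,0.017,0,0],[0,0.017,0,0],[0,0.017,0,0]]])

```text
clock: 5.85
ee_pos: [0.5657, 0.2066, 0.0508]
orientation: [-3.14, 0.0, 2.959]
wrist_force: [2.3, -5.7, 2.2]
opening: 0.0078
grasp_force: 20.0
```

>>> servo_tool(moves=[[[0,-0.003,0,0],[0,-0.005,0,0],[0,-0.006,0,0],[0,-0.006,0,0],[0,-0.006,0,0]]])

```text
clock: 6.35
ee_pos: [0.5646, 0.2006, 0.0508]
orientation: [-3.14, 0.0, 2.959]
wrist_force: [2.7, -5.4, 1.3]
opening: 0.0078
grasp_force: 20.0
```

>>> servo_tool(moves=[[[0,-0.001,0,0],[0,-0.002,0,0],[0,-0.002,0,0],[0,-0.002,0,0]]])

```text
clock: 6.75
ee_pos: [0.5644, 0.2001, 0.0508]
orientation: [3.141, 0.001, 2.96]
wrist_force: [3.6, -4.3, 0.8]
opening: 0.0075
grasp_force: 20.0
```

The tool lagged and the force is dropping, so the catch is taking the load. Releasing.

>>> servo_tool(moves=[[[0,0,0,0],[0,0,0,0],[0,0,0,0],[0,0,0,0]]], fingers=0.05)

```text
clock: 7.15
ee_pos: [0.5635, 0.2005, 0.0503]
orientation: [-3.142, -0.001, 2.96]
wrist_force: [0.6, 0.3, -0.1]
opening: 0.0318
grasp_force: 0.0
```

>>> servo_tool(moves=[[[0,0,-0.04,0],[0,0,-0.08,0],[-0.03,-0.02,-0.115,0],[-0.07,-0.04,-0.115,0],[-0.07,-0.04,-0.115,0],[-0.07,-0.04,-0.115,0],[-0.07,-0.04,-0.115,0]]])

```text
clock: 7.85
ee_pos: [0.6245, 0.1484, 0.1647]
orientation: [-3.141, -0.002, 2.96]
wrist_force: [0.0, -0.6, -0.3]
opening: 0.0496
grasp_force: 0.0
```

Run:
```python
from h import *
import pickle
s=ctrl.state();print(s['clock'],s['ee_pos'],s['orientation'])
c=wrist('pics/w3.png');pickle.dump(c,open('w3.pkl','wb'))
a=cv2.resize(c['img'][60:200,150:470],None,fx=2.5,fy=2.5,interpolation=cv2.INTER_CUBIC)[:,:,::-1]
cv2.imwrite('pics/w3c.png',a)
```

```text
7.85 [0.6244735  0.14835962 0.16473364] [-3.14082689e+00 -1.74547062e-03  2.95969839e+00]
```

View pics/w3c.png

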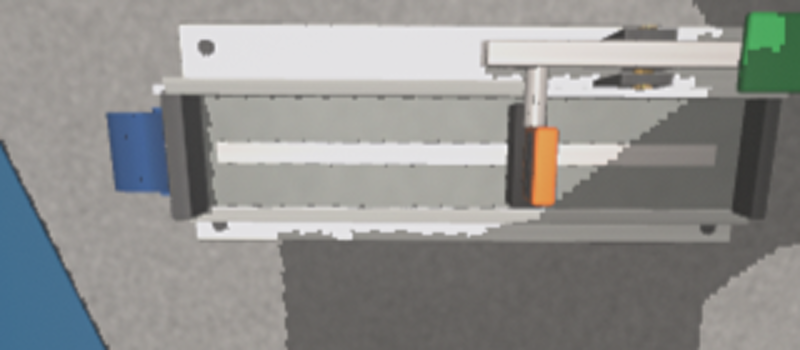

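Run:
```python
from h import *
import pickle
c=pickle.load(open('w3.pkl','rb'))
p=[.5605,.177,-.1838]
for n,u,v,z in(('strip',230,152.5,.02),('strip',490,153.5,.02),('strip',650,154.5,.02),('tab',545,166,.072),('floor stop',212,150,.02),('stop top edge',193,150,.044),('low lip inner',400,211,.0215),('wallrim in',400,94,.046)):
    w=px2w(c,150+(u+.5)/2.5-.5,60+(v+.5)/2.5-.5,z)[:2]-p[:2];cc,s=np.cos(p[2]),np.sin(p[2])
    print(n,np.round([1000*(cc*w[0]+s*w[1]),1000*(-s*w[0]+cc*w[1])],1))
b=np.array([.4955,-.0753]);print(delta([b[0]+.06,b[1],.14],.37-np.pi))
```

```text
strip [ -0.8 -95.2]
strip [-0.5  9.7]
strip [-0.1 74.3]
tab [ 1.4 24.1]
floor stop [  -1.7 -102.4]
stop top edge [  -2.6 -102.7]
low lip inner [ 22.4 -26.8]
wallrim in [-22.3 -25.5]
[0.0274, -0.2326, 0.0251, -0.5513]
```

Magazine pose is confirmed to about 1 mm and the follower is held (tab at local y≈24). Next, a look at the nearer block.

>>> servo_tool(moves=[[[0.027,-0.233,0.025,-0.551],[0.027,-0.233,0.025,-0.551],[0.027,-0.233,0.025,-0.551],[0.027,-0.233,0.025,-0.551],[0.027,-0.233,0.025,-0.551],[0.027,-0.233,0.025,-0.551],[0.027,-0.233,0.025,-0.551],[0.027,-0.233,0.025,-0.551]]])

```text
clock: 8.7
ee_pos: [0.557, -0.075, 0.1408]
orientation: [-3.141, 0.001, -2.771]
wrist_force: [0.5, 0.7, 0.6]
opening: 0.0501
grasp_force: 0.0
```

```bash
cat >> h.py <<'E'
def blocks(c):
    """pose of lavender blocks by fitting the projected convex body silhouette (IoU)"""
    from scipy.optimize import minimize
    h=cv2.cvtColor(c['img'],cv2.COLOR_RGB2HSV); m=cv2.inRange(h,(125,60,30),(155,255,255))
    m=cv2.morphologyEx(m,cv2.MORPH_CLOSE,np.ones((3,3)))
    nn,l,st,ce=cv2.connectedComponentsWithStats(m); out=[]
    B=np.array([(x,y,z) for x in(-.019,.019) for y in(-.009,.009) for z in(.003,.023)])
    for i in range(1,nn):
        if st[i][4]<300: continue
        x,y,w,hh=st[i][:4]
        if x==0 or y==0 or x+w>=640 or y+hh>=400: continue
        M=cv2.resize((l==i).astype(np.uint8)*255,None,fx=4,fy=4,interpolation=cv2.INTER_LINEAR)>127
        def f(q):
            cc,s=np.cos(q[2]*10),np.sin(q[2]*10)
            P=np.c_[q[0]+cc*B[:,0]-s*B[:,1],q[1]+s*B[:,0]+cc*B[:,1],B[:,2]]
            u=P@c['R'].T+c['t']; u=u@np.array(c['camera_matrix']).T; u=(u[:,:2]/u[:,2:]+.5)*4-.5
            N=np.zeros(M.shape,np.uint8); cv2.fillConvexPoly(N,cv2.convexHull((u*16).round().astype(np.int32)),1,shift=4)
            return 1-(M&(N>0)).sum()/(M|(N>0)).sum()
        g=px2w(c,*ce[i],.015)
        r=minimize(f,[g[0],g[1],.037],method='Nelder-Mead',options=dict(initial_simplex=[[g[0]+a,g[1]+b,.037+d] for a,b,d in((0,0,0),(.006,0,0),(0,.006,0),(0,0,.012))],xatol=1e-5,fatol=1e-4))
        out.append((r.x[0],r.x[1],r.x[2]*10,r.fun)); print(st[i],np.round(out[-1],4))
    return out
E
python3 - <<'E'
from h import *
s=ctrl.state();print(s['clock'],s['ee_pos'],s['orientation'])
c=wrist('pics/w4.png')
for b in blocks(c): print(delta([b[0],b[1],.05],b[2]-np.pi))
E
```

```text
8.7 [ 0.55704974 -0.07496453  0.14077926] [-3.14143912e+00  6.50856388e-04 -2.77112650e+00]
[ 161   98   32   43 1115] [ 0.5397 -0.2265  0.3692  0.0984]
[334 113  20  43 819] [ 0.4958 -0.0746  0.4125  0.0503]
[0.0713, -0.1351, 0.0907, 0.0017]
[0.0572, 0.0223, 0.0907, -0.0417]
```

View pics/w4.png

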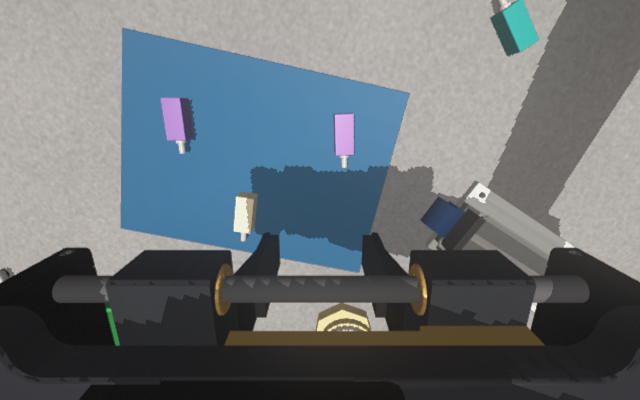

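The image shows the near lavender block at (344,134), the far one at (175,118) and the ivory one at (245,215). I'll pick the near one first.

>>> servo_tool(moves=[[[0.057,0.022,0.05,-0.042],[0.057,0.022,0.09,-0.042],[0.057,0.022,0.09,-0.042],[0.057,0.022,0.115,-0.042],[0.057,0.022,0.134,-0.042],[0.057,0.022,0.134,-0.042],[0.057,0.022,0.134,-0.042]]])

```text
clock: 9.45
ee_pos: [0.4961, -0.0753, 0.0067]
orientation: [-3.142, -0.0, -2.729]
wrist_force: [0.5, -0.5, -0.6]
opening: 0.0497
grasp_force: 0.0
```

>>> servo_tool(moves=[[[0,0,0,0],[0,0,0,0],[0,0,0,0],[0,0,0,0],[0,0,0,0],[0,0,0,0],[0,0,0,0]]], fingers=0.005, grip_force=15)

```text
clock: 10.15
ee_pos: [0.4956, -0.0762, 0.0068]
orientation: [-3.141, 0.0, -2.731]
wrist_force: [0.2, -0.7, 2.8]
opening: 0.0176
grasp_force: 15.0
```

>>> servo_tool(moves=[[[0,0,-0.02,0],[0,0,-0.06,0],[0,0,-0.09,0],[0,0,-0.11,0],[0,0,-0.11,0],[0,0,-0.11,0]]])

```text
clock: 10.75
ee_pos: [0.4951, -0.0761, 0.1162]
orientation: [3.141, -0.0, -2.731]
wrist_force: [-0.6, -0.5, -1.3]
opening: 0.0176
grasp_force: 15.0
```

Run:
```python
from h import *
p=[.56,.178,-.187]
print(delta([*mag(p[:2],p[2],(0,-.066)),.09],p[2]+np.pi), delta([*mag(p[:2],p[2],(0,-.021)),.09],p[2]+np.pi))
```

```text
[-0.1237, 0.1525, 0.0262, 0.5973] [-0.1491, 0.1897, 0.0263, 0.5973]
```

>>> servo_tool(moves=[[[-0.124,0.1525,0,0.597],[-0.124,0.1525,0,0.597],[-0.124,0.1525,0,0.597],[-0.124,0.1525,0,0.597],[-0.124,0.1525,0,0.597],[-0.124,0.1525,0.026,0.597],[-0.124,0.1525,0.026,0.597],[-0.124,0.1525,0.026,0.597]]])

```text
clock: 11.55
ee_pos: [0.5473, 0.1125, 0.089]
orientation: [-3.139, -0.003, 2.955]
wrist_force: [1.1, 1.5, -0.3]
opening: 0.0174
grasp_force: 15.0
```

Run:
```python
from h import *
p=[.56,.178,-.187]
print(delta([*mag(p[:2],p[2],(0,-.066)),.024],p[2]+np.pi))
c=wrist('pics/w5.png')
cv2.imwrite('pics/w5c.png',cv2.resize(c['img'][120:300,160:480],None,fx=2.5,fy=2.5)[:,:,::-1])
```

```text
[-0.0005, 0.0009, 0.065, 0.0008]
```

View pics/w5c.png

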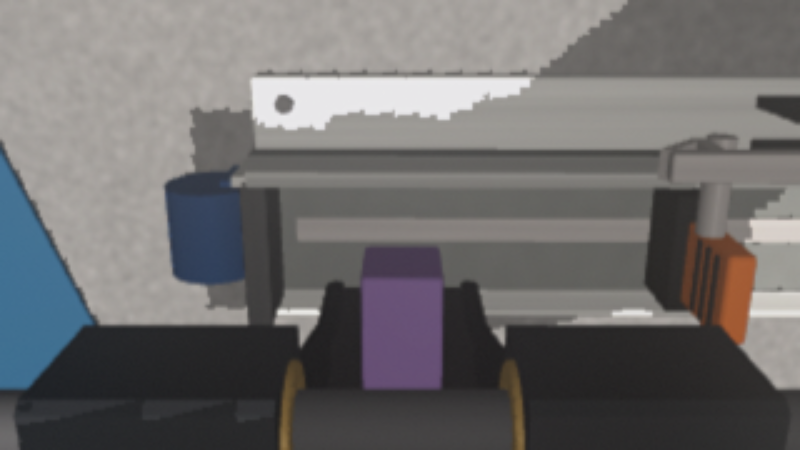

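Run:
```python
from h import *
c=wrist('pics/w5b.png'); p=[.56,.178,-.187]; e=ctrl.state()['ee_pos'];print(e)
for v,z in((280,e[2]+.0163),(247,e[2]-.0037)):
    w=px2w(c,160+402.5/2.5-.5,120+(v+.5)/2.5-.5,z)[:2]-p[:2];cc,s=np.cos(p[2]),np.sin(p[2])
    print(np.round([1000*(cc*w[0]+s*w[1]),1000*(-s*w[0]+cc*w[1])],1))
```

```text
[0.54853688 0.11277941 0.09066482]
[-17.5 -65.5]
[-17.4 -65.5]
```

>>> servo_tool(moves=[[[0.001,0.001,0.02,0.001],[0.001,0.001,0.035,0.001],[0.001,0.001,0.045,0.001],[0.001,0.001,0.052,0.001],[0.001,0.001,0.058,0.001],[0.001,0.001,0.062,0.001],[0.001,0.001,0.064,0.001],[0.001,0.001,0.065,0.001],[0.001,0.001,0.065,0.001]]])

```text
clock: 12.55
ee_pos: [0.5477, 0.1144, 0.0257]
orientation: [3.141, 0.0, 2.954]
wrist_force: [-0.1, 0.7, -0.6]
opening: 0.0175
grasp_force: 15.0
```

>>> servo_tool(moves=[[[0,0,0.001,0],[0,0,0.002,0],[0,0,0.002,0]]])

```text
clock: 12.85
ee_pos: [0.5477, 0.1145, 0.0238]
orientation: [3.141, 0.0, 2.955]
wrist_force: [0.1, -0.5, 1.9]
opening: 0.0179
grasp_force: 15.0
```

Light contact with the floor, so I release and go up.

>>> servo_tool(moves=[[[0,0,0,0],[0,0,0,0],[0,0,0,0],[0,0,0,0]]], fingers=0.031)

```text
clock: 13.25
ee_pos: [0.5475, 0.1144, 0.0235]
orientation: [-3.142, -0.0, 2.954]
wrist_force: [0.6, 0.5, -0.6]
opening: 0.0306
grasp_force: 0.0
```

>>> servo_tool(moves=[[[0,0,-0.015,0],[0,0,-0.05,0],[0,0,-0.09,0],[0,0,-0.116,0],[0,0,-0.116,0],[0,0,-0.116,0]]])

```text
clock: 13.85
ee_pos: [0.5474, 0.1144, 0.1399]
orientation: [3.141, 0.001, 2.954]
wrist_force: [0.5, -0.2, -0.6]
opening: 0.031
grasp_force: 0.0
```

Run:
```python
from h import *
c=wrist('pics/w6.png')
cv2.imwrite('pics/w6c.png',cv2.resize(c['img'][120:300,160:480],None,fx=2.5,fy=2.5)[:,:,::-1])
print(delta([.56+.03,-.215,.14],.37-np.pi))
```

```text
[-0.1038, -0.3153, -0.0012, -0.5576]
```

>>> servo_tool(moves=[[[-0.104,-0.315,0,-0.558],[-0.104,-0.315,0,-0.558],[-0.104,-0.315,0,-0.558],[-0.104,-0.315,0,-0.558],[-0.104,-0.315,0,-0.558],[-0.104,-0.315,0,-0.558],[-0.104,-0.315,0,-0.558],[-0.104,-0.315,0,-0.558],[-0.104,-0.315,0,-0.558]]], fingers=0.05)

```text
clock: 14.8
ee_pos: [0.5898, -0.2156, 0.1371]
orientation: [3.139, -0.004, -2.774]
wrist_force: [-0.0, 0.4, -0.0]
opening: 0.0501
grasp_force: 0.0
```

Run:
```python
from h import *
s=ctrl.state();print(s['clock'],s['ee_pos'],s['orientation'])
c=wrist('pics/w7.png')
for b in blocks(c): print(delta([b[0],b[1],.007],b[2]-np.pi))
```

```text
14.8 [ 0.58981621 -0.21563451  0.13710817] [ 3.13924732 -0.0035614  -2.77373162]
[319 121  20  42 808] [ 0.5395 -0.2263  0.3627  0.0337]
[0.051, 0.007, 0.1308, 0.007]
```

>>> servo_tool(moves=[[[0.05,0.007,0.04,0.007],[0.05,0.007,0.08,0.007],[0.05,0.007,0.09,0.007],[0.05,0.007,0.09,0.007]]])

```text
clock: 15.25
ee_pos: [0.5415, -0.225, 0.0482]
orientation: [3.14, -0.004, -2.776]
wrist_force: [0.5, 0.1, 1.2]
opening: 0.0501
grasp_force: 0.0
```

Run:
```python
from h import *
b=(.5395,-.2263,.365);print(delta([b[0]+.0009,b[1]+.0003,.007],b[2]-np.pi))
```

```text
[0.0012, -0.0006, 0.0412, 0.0011]
```

>>> servo_tool(moves=[[[0.001,-0.0005,0.02,0],[0.001,-0.0005,0.035,0],[0.001,-0.0005,0.041,0],[0.001,-0.0005,0.041,0],[0.001,-0.0005,0.041,0]]])

```text
clock: 15.75
ee_pos: [0.5429, -0.2268, 0.01]
orientation: [-3.14, 0.002, -2.777]
wrist_force: [-0.4, 0.2, 0.2]
opening: 0.0499
grasp_force: 0.0
```

>>> servo_tool(moves=[[[0,0,0,0],[0,0,0,0],[0,0,0,0],[0,0,0,0],[0,0,0,0],[0,0,0,0],[0,0,0,0]]], fingers=0.005)

```text
clock: 16.45
ee_pos: [0.5412, -0.2269, 0.0086]
orientation: [-3.142, -0.0, -2.778]
wrist_force: [-1.0, 0.4, 1.0]
opening: 0.018
grasp_force: 15.0
```

>>> servo_tool(moves=[[[0,0,-0.02,0],[0,0,-0.06,0],[0,0,-0.1,0],[0,0,-0.12,0],[0,0,-0.12,0],[0,0,-0.12,0]]])

```text
clock: 17.05
ee_pos: [0.5408, -0.2267, 0.1282]
orientation: [3.141, 0.0, -2.778]
wrist_force: [-0.9, 0.1, -0.5]
opening: 0.0178
grasp_force: 15.0
```

Run:
```python
from h import *
p=[.56,.178,-.187]
print(delta([*mag(p[:2],p[2],(0,-.021)),.11],p[2]+np.pi))
```

```text
[-0.1508, 0.3535, 0.0184, 0.5503]
```

>>> servo_tool(moves=[[[-0.151,0.3535,0,0.55],[-0.151,0.3535,0,0.55],[-0.151,0.3535,0,0.55],[-0.151,0.3535,0,0.55],[-0.151,0.3535,0,0.55],[-0.151,0.3535,0,0.55],[-0.151,0.3535,0,0.55],[-0.151,0.3535,0,0.55],[-0.151,0.3535,0.02,0.55],[-0.151,0.3535,0.038,0.55]]])

```text
clock: 18.05
ee_pos: [0.5553, 0.1588, 0.088]
orientation: [-3.14, -0.003, 2.958]
wrist_force: [0.7, -0.4, -0.8]
opening: 0.0175
grasp_force: 15.0
```

>>> servo_tool(moves=[[[0,0,0,0],[0,0,0,0],[0,0,0,0]]])

```text
clock: 18.35
ee_pos: [0.557, 0.1569, 0.0909]
orientation: [3.142, 0.001, 2.955]
wrist_force: [0.4, -0.2, -0.3]
opening: 0.0175
grasp_force: 15.0
```

Run:
```python
from h import *
p=[.56,.178,-.187]
print(ctrl.state()['ee_pos'],delta([*mag(p[:2],p[2],(0,-.021)),.026],p[2]+np.pi))
c=wrist('pics/w8.png'); e=ctrl.state()['ee_pos']
# end face/top face edges of the held block, magazine frame
g=cv2.cvtColor(c['img'],cv2.COLOR_RGB2HSV); m=cv2.inRange(g,(120,40,20),(160,255,255))
nn,l,st,ce=cv2.connectedComponentsWithStats(m)
for i in range(1,nn):
    if st[i][4]>100: print(st[i],ce[i].round(1))
for v in range(200,250): print(v,c['img'][v,322].tolist(),end=' ')
for z,v in((.0144,0),(-.0056,0)):
  for v in(212,218,225,232,238):
    w=px2w(c,322,v,e[2]+z)[:2]-p[:2];cc,s=np.cos(p[2]),np.sin(p[2])
    print('\n',z,v,np.round([1000*(cc*w[0]+s*w[1]),1000*(-s*w[0]+cc*w[1])],1),end='')
```

```text
[0.55695821 0.15690087 0.09086442] [0.001, 0.0003, 0.0649, 0.0005]
[ 252  193   28   47 1199] [265.5 215.5]
[ 304  215   34   61 1995] [320.3 245.4]
200 [98, 98, 95] 201 [100, 99, 96] 202 [99, 98, 95] 203 [98, 98, 95] 204 [106, 104, 101] 205 [127, 121, 119] 206 [133, 128, 125] 207 [133, 128, 124] 208 [131, 126, 123] 209 [132, 126, 123] 210 [133, 127, 124] 211 [133, 128, 124] 212 [134, 129, 125] 213 [125, 120, 118] 214 [94, 89, 93] 215 [71, 61, 78] 216 [69, 58, 77] 217 [70, 59, 78] 218 [71, 59, 78] 219 [70, 58, 78] 220 [69, 58, 77] 221 [70, 58, 77] 222 [69, 58, 77] 223 [70, 57, 76] 224 [69, 57, 76] 225 [71, 58, 79] 226 [82, 66, 92] 227 [99, 78, 112] 228 [104, 83, 118] 229 [105, 83, 119] 230 [104, 82, 118] 231 [104, 82, 118] 232 [104, 82, 118] 233 [103, 81, 117] 234 [103, 82, 117] 235 [104, 82, 117] 236 [103, 81, 117] 237 [103, 81, 117] 238 [104, 81, 117] 239 [103, 82, 117] 240 [104, 81, 116] 241 [103, 80, 117] 242 [103, 81, 117] 243 [103, 80, 117] 244 [102, 80, 117] 245 [102, 80, 117] 246 [101, 79, 116] 247 [102, 80, 117] 248 [103, 80, 117] 249 [102, 80, 117] 
 0.0144 212 [-27.5 -19.6]
 0.0144 218 [-24.  -19.6]
 0.0144 225 [-20.  -19.6]
 0.0144 232 [-15.9 -19.6]
 0.0144 238 [-12.3 -19.6]
 -0.0056 212 [-20.3 -19.5]
 -0.0056 218 [-16.4 -19.5]
 -0.0056 225 [-11.8 -19.5]
 -0.0056 232 [ -7.1 -19.4]
 -0.0056 238 [ -3.1 -19.4]
```

>>> servo_tool(moves=[[[0,0,0.02,0],[0,0,0.035,0],[0,0,0.045,0],[0,0,0.052,0],[0,0,0.058,0],[0,0,0.062,0],[0,0,0.064,0],[0,0,0.064,0],[0,0,0.064,0]]])

```text
clock: 19.3
ee_pos: [0.5568, 0.1573, 0.0269]
orientation: [3.141, 0.001, 2.956]
wrist_force: [0.6, -0.8, -0.6]
opening: 0.018
grasp_force: 15.0
```

>>> servo_tool(moves=[[[0,0,0.001,0],[0,0,0.001,0],[0,0,0.001,0]]])

```text
clock: 19.6
ee_pos: [0.5566, 0.1572, 0.0257]
orientation: [3.141, 0.0, 2.955]
wrist_force: [-0.5, 0.1, 0.2]
opening: 0.0176
grasp_force: 15.0
```

>>> servo_tool(moves=[[[0,0,0.001,0],[0,0,0.001,0],[0,0,0.001,0]]])

```text
clock: 19.9
ee_pos: [0.5566, 0.1572, 0.0256]
orientation: [3.142, 0.0, 2.956]
wrist_force: [-2.0, 0.1, 4.5]
opening: 0.0184
grasp_force: 15.0
```

Seated on the floor, so I release and retreat.

>>> servo_tool(moves=[[[0,0,0,0],[0,0,0,0],[0,0,0,0],[0,0,0,0]]], fingers=0.03)

```text
clock: 20.3
ee_pos: [0.5565, 0.1571, 0.0243]
orientation: [-3.141, -0.0, 2.955]
wrist_force: [0.2, 0.4, 0.5]
opening: 0.0293
grasp_force: 0.0
```

>>> servo_tool(moves=[[[0,0,-0.015,0],[0,0,-0.05,0],[0,0,-0.09,0],[-0.04,0,-0.13,0],[-0.06,0,-0.14,0],[-0.06,0,-0.14,0],[-0.06,0,-0.14,0],[-0.06,0,-0.14,0]]])

```text
clock: 21.1
ee_pos: [0.614, 0.1458, 0.163]
orientation: [-3.14, -0.003, 2.955]
wrist_force: [-0.5, 0.4, -0.6]
opening: 0.0301
grasp_force: 0.0
```

Run:
```python
from h import *
c=wrist('pics/w9.png')
cv2.imwrite('pics/w9c.png',cv2.resize(c['img'][60:240,150:470],None,fx=2.5,fy=2.5,interpolation=cv2.INTER_CUBIC)[:,:,::-1])
p=[.56,.178,-.187]
print(delta([*mag(p[:2],p[2],(-.034,.099)),.09],p[2]+np.pi))
```

```text
[0.0927, 0.1207, 0.0732, 0.0011]
```

View pics/w9c.png

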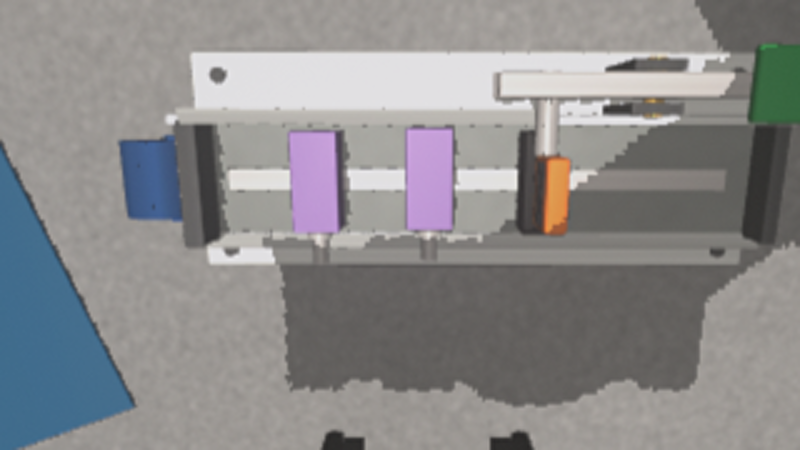

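Both blocks lie straight across the track (crop (315,182) and (430,180)), mandrels out over the low side, with the follower still held. Now the pad, with closed fingers.

>>> servo_tool(moves=[[[0.093,0.121,0,0],[0.093,0.121,0,0],[0.093,0.121,0,0],[0.093,0.121,0.04,0],[0.093,0.121,0.07,0],[0.093,0.121,0.073,0],[0.093,0.121,0.073,0],[0.093,0.121,0.073,0]]], fingers=0)

```text
clock: 21.95
ee_pos: [0.5475, 0.2825, 0.0931]
orientation: [3.14, 0.002, 2.956]
wrist_force: [-0.0, 0.2, -0.2]
opening: 0.0004
grasp_force: 0.0
```

Run:
```python
from h import *
p=[.56,.178,-.187]
print(ctrl.state()['ee_pos'],delta([*mag(p[:2],p[2],(-.034,.099)),.068],p[2]+np.pi))
```

```text
[0.54751464 0.28254554 0.0931343 ] [0.0024, -0.0014, 0.0251, 0.001]
```

>>> servo_tool(moves=[[[0.002,-0.001,0.01,0],[0.002,-0.001,0.017,0],[0.002,-0.001,0.02,0],[0.002,-0.001,0.022,0],[0.002,-0.001,0.0235,0],[0.002,-0.001,0.025,0],[0.002,-0.001,0.025,0],[0.002,-0.001,0.025,0]]])

```text
clock: 22.75
ee_pos: [0.5453, 0.2836, 0.0679]
orientation: [3.138, 0.003, 2.956]
wrist_force: [-1.7, 5.1, 4.9]
opening: 0.0004
grasp_force: 3.2
```

>>> servo_tool(moves=[[[0,0,0.0005,0],[0,0,0.0005,0],[0,0,0.0005,0],[0,0,0.0005,0],[0,0,0.0005,0]]])

```text
clock: 23.25
ee_pos: [0.5454, 0.2837, 0.0676]
orientation: [3.137, 0.003, 2.956]
wrist_force: [-1.8, 5.3, 5.4]
opening: 0.0002
grasp_force: 3.3
```

>>> servo_tool(moves=[[[0,0,-0.02,0],[0,0,-0.05,0],[-0.03,-0.03,-0.085,0],[-0.06,-0.07,-0.095,0],[-0.07,-0.12,-0.095,0],[-0.07,-0.135,-0.095,0],[-0.07,-0.135,-0.095,0],[-0.07,-0.135,-0.095,0],[-0.07,-0.135,-0.095,0]]])

```text
clock: 24.15
ee_pos: [0.5879, 0.1368, 0.1607]
orientation: [-3.141, -0.001, 2.956]
wrist_force: [1.0, 0.3, 0.7]
opening: 0.0004
grasp_force: 0.0
```

Run:
```python
from h import *
s=ctrl.state();print(s['clock'],s['ee_pos'])
c=wrist('pics/w10.png'); p=[.56,.178,-.187]
h=cv2.cvtColor(c['img'],cv2.COLOR_RGB2HSV)
for nm,lo,hi,z in(('lav',(125,60,60),(155,255,255),.04),('orange',(5,180,120),(15,255,255),.07),('pad',(50,130,60),(75,255,255),.075)):
    nn,l,st,ce=cv2.connectedComponentsWithStats(cv2.inRange(h,lo,hi))
    for i in range(1,nn):
        if st[i][4]<60: continue
        r=cv2.minAreaRect(np.argwhere(l==i)[:,::-1].astype(np.float32))
        cc,sn=np.cos(p[2]),np.sin(p[2]); q=[]
        for b in [r[0],*cv2.boxPoints(r)]:
            w=px2w(c,*b,z)[:2]-p[:2]; q.append([round(1000*(cc*w[0]+sn*w[1]),1),round(1000*(-sn*w[0]+cc*w[1]),1)])
        print(nm,st[i],q)
```

```text
24.15 [0.58794576 0.13678561 0.16065868]
lav [ 245  137   39   41 1444] [[np.float64(-1.2), np.float64(-88.5)], [np.float64(-18.7), np.float64(-106.1)], [np.float64(-20.7), np.float64(-70.9)], [np.float64(16.9), np.float64(-70.1)], [np.float64(19.0), np.float64(-106.8)]]
```

Run:
```python
from h import *
import pickle
C0=pickle.load(open('c0.pkl','rb')); c=save('scene','pics/s2.png'); t=save('top','pics/t2.png')
for nm,im in(('scene0',C0['scene']['img']),('scene',c['img']),('top0',C0['top']['img']),('top',t['img']),('wrist',cv2.imread('pics/w10.png')[:,:,::-1])):
    h=cv2.cvtColor(np.ascontiguousarray(im),cv2.COLOR_RGB2HSV)
    for n,lo,hi in(('lav',(125,60,40),(155,255,255)),('orange',(4,140,60),(17,255,255)),('pad',(50,130,50),(80,255,255))):
        nn,l,st,ce=cv2.connectedComponentsWithStats(cv2.inRange(h,lo,hi))
        print(nm,n,[(ce[i].round(1).tolist(),int(st[i][4])) for i in range(1,nn) if 15<st[i][4]<2000])
```

```text
scene0 lav [([285.9, 239.1], 295), ([255.0, 316.1], 390)]
scene0 orange [([353.3, 179.0], 136), ([547.1, 339.7], 478), ([489.2, 342.2], 17), ([501.7, 378.4], 597), ([515.9, 391.0], 18), ([473.9, 397.2], 20)]
scene0 pad [([397.8, 118.9], 84)]
scene lav [([355.7, 182.6], 274)]
scene orange [([364.9, 169.7], 137), ([547.0, 339.7], 480), ([501.6, 378.4], 595), ([473.6, 396.6], 20)]
scene pad []
top0 lav [([410.8, 196.6], 120), ([349.2, 215.2], 120)]
top0 orange [([363.1, 30.3], 162), ([389.1, 28.7], 19), ([398.7, 45.5], 160), ([371.5, 60.9], 44), ([283.8, 195.1], 39)]
top0 pad [([406.3, 93.9], 1758), ([197.8, 195.9], 103)]
top lav [([279.4, 198.9], 152)]
top orange [([363.0, 30.3], 159), ([398.7, 45.6], 158), ([372.9, 60.9], 36), ([268.2, 194.3], 25)]
top pad [([406.3, 93.8], 1770), ([199.6, 198.6], 28)]
wrist lav [([264.5, 156.4], 1444)]
wrist orange [([288.7, 165.4], 264)]
wrist pad []
```

>>> servo_tool(moves=[[[0,-0.05,-0.05,0],[0,-0.1,-0.1,0],[0,-0.15,-0.1,0],[0,-0.2,-0.1,0],[0,-0.25,-0.1,0],[0,-0.3,-0.1,0],[0,-0.3,-0.1,0],[0,-0.3,-0.1,0],[0,-0.3,-0.1,0],[0,-0.3,-0.1,0]]])

```text
clock: 25.3
ee_pos: [0.533, -0.1578, 0.2609]
orientation: [3.141, -0.0, 2.957]
wrist_force: [0.4, -0.1, -0.2]
opening: 0.0003
grasp_force: 0.0
```

Run:
```python
from h import *
for nm in('scene','top'):
    h=cv2.cvtColor(save(nm,f'pics/{nm}f.png')['img'],cv2.COLOR_RGB2HSV)
    for n,lo,hi in(('lav',(125,60,40),(155,255,255)),('orange',(4,140,60),(17,255,255)),('pad',(50,130,50),(80,255,255))):
        nn,l,st,ce=cv2.connectedComponentsWithStats(cv2.inRange(h,lo,hi))
        print(nm,n,[(ce[i].round(1).tolist(),int(st[i][4])) for i in range(1,nn) if 15<st[i][4]<2000])
```

```text
scene lav [([355.7, 182.9], 267)]
scene orange [([364.8, 169.7], 148), ([546.8, 339.7], 477), ([501.3, 378.4], 587)]
scene pad [([397.8, 118.9], 84)]
top lav []
top orange [([362.6, 30.3], 175), ([389.0, 29.2], 23), ([398.6, 45.3], 167), ([370.6, 60.6], 58)]
top pad [([406.3, 93.7], 1778), ([197.8, 195.9], 103)]
```

The pad is back at exactly its starting pixels, so the catch is at rest. The row is closed up and the arm is clear.

```bash
python3 -c "
from h import *
print(job.close_job())"
```

```text
the job is handed in; nothing more can be done
None
```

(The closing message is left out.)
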